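# Put the carving gouges away

### The arm

A 7-joint arm with a two-finger parallel gripper is mounted at the origin on the work surface. World frame = base frame: x ahead of the robot, y to its left, z up, the work surface at z = 0. Lengths are in mm, angles in rad, forces in N, time in s.
With the tool pointing down it reaches from about 400 to 875 mm from the base axis. Payload 6.5 kg.
Tool frame: the origin (TCP) lies at the very end of the fingers, on their centre line; the grasp point (between the pads) lies 19 mm behind it (robot.tcp_to_grasp is the distance from the TCP to the grasp point, in mm); z points along the fingers, y is the line along which they close (so a half turn about z gives the same grasp; the last joint's range is limited). The gripper opens to 85 mm and grips with 20 to 120 N. Pads are 22 mm wide; open, the fingers measure 114 mm over their backs; the gripper's body (76 mm by 85 mm) begins 54 mm behind the grasp point. The pads swing forward as they close: fully open they stand 13 mm farther back than shut.
Start: joints at [-1.309, 0.536, -0.004, 1.538, 0.003, 1.067, -0.071], TCP at [209.27, 615.383, 231.29] pointing down, gripper open.
Joint ranges: [-2.7, 2.7], [-0.37, 2.16], [-1.27, 1.26], [0.24, 2.4], [-1.31, 4.45], [0.19, 1.91], [-2.76, 2.76]. Speed limits (rad/s): [2.39, 2.39, 3.14, 3.14, 3.14, 3.14, 3.14].

### API

Orientations are given as a rotation vector (axis times angle).
In Python, from rig import sensors, cams, robot, models gives the robot as it stands.
- The arm moves only by the shell command python3 -m handwheel [OPENING], which reads ROWS from standard input. ROWS is a JSON list of rows, 1 to 10 of them, each of 6 numbers: dx, dy, dz in normalised numbers (1 is 1000 mm), then a rotation vector rx, ry, rz in shares of 2 pi rad (1.0 is 2 pi rad); each row is the pose to reach, as a shift and turn from the pose commanded when the command began, along the tool's axes at that moment; what a row does not reach only later rows make up. A row lasts 1/10 s, in which the tool goes at most 50 mm and 0.15 rad, less where a joint would pass 70% of its speed; a pose out of reach is approached as far as the arm can. OPENING is the opening from 0.0 (shut) to 1.0 (fully open), set as the command begins (- or left out keeps the last). The fingers move at their own pace and stop on an object; the grip force is fixed at half the most. Time passes only in rows, so rows that do not move let the fingers close. It prints the time, the measured TCP pose, the force, the opening and the grip force at its end. A shift or turn number past 1, either way, is cut back to 1. Input that does not fit is refused with a message, and nothing moves.
- sensors.state(): the state, without advancing time (a new reading comes with each control period).
- cams.grab_frame(name): name is "side" or "top" or "wrist"; returns a dict with "color" (420x560x3 uint8, red, green, blue), "z_map" (420x560 float32, mm along the optical axis (not along the pixel's ray), 0 where there is no reading), "mtx" (3x3 intrinsics, pixels), "pose" (4x4, takes a point from camera to world coordinates). Camera axes: x right, y down, z forward; pixel columns grow to the right and rows downward; lengths in mm; the calibration is good to about 2 mm. The wrist camera is an equidistant fisheye: a pixel r from the principal point sees the ray r / f radians off the axis. A picture is of the moment at which its call begins.
- robot.close_job(): hands the job in; it is judged then, once.
Trained networks look in the newest picture that a camera, given by its name, has taken for a name from the list of things; names that differ only in an ending like _2 or _b are one class to them, and where a whole thing is asked for, a point or a joint stands for the part that bears it (a point fixed in the world has none). Each returns a list of dicts, best first, with "p" (0 to 1); they miss things now and then, are a little off and sometimes report something else, mostly with a low value. They report only what shows in the picture. A call takes as long as a camera call. They do not tell look-alikes from the thing itself.
- models.silhouettes(camera, name): "pixels" (420x560 bool, what is visible of it) and "point" ([column, row] in pixels, amid what is visible of it).
- models.tip_of(camera, name): "point" ([column, row] in pixels: a listed point, or the origin of a listed thing).
The state is a dict: "t": time; "joints": joint angles; "qd": joint speeds; "joint_efforts": joint torques, N m; "tool_pos": TCP position; "ee_rot": TCP orientation; "force": force on the tool from outside, world axes, zero at the start; "torque": the same for the moment, N m; "finger_gap": opening from 0.0 (shut) to 1.0 (fully open); "gripper_force": force on a finger pad.
Only numpy, scipy, OpenCV 4.12 (cv2) and the standard library are available. Lean on these libraries where they do the work, as an engineer would, in place of code of your own. Each camera call takes 0.05 s, during which the arm holds its last target. There are 200 camera calls.

### The job

Put the three steel-bladed carving gouges away in the tool tray, each lying flat on the underside of its handle in the pocket cut to its own length (longest in the longest pocket, shortest in the shortest); the blades may point either way. Leave the brush, the wooden burnisher and the carved block, which do not belong in the tray, where they lie.

Things in the scene. Friction and masses are not known exactly. Their poses are not given: they have to be found in the camera images.
- gouge_long: Longest carving gouge, plain straight handle; 150 mm long, 60 g. Pale wood handle, a flat-bottomed bar 22 mm wide, 24 high, 95 long, lying on its underside; brass ferrule, thin steel shank and blade 12 mm up. Origin: at underside level, below mid-length; x along the tool to the blade tip, z up. The handle spans x = -75 to 20 mm and holds the centre of mass: grip its middle.
- gouge_middle: Middle-length carving gouge, butt 26 mm wide, blade 16 mm wide; 115 mm long, 60 g. Pale wood handle, a flat-bottomed bar 22 mm wide, 24 high, 68 long, lying on its underside; brass ferrule, thin steel shank and blade 12 mm up. Origin: at underside level, below mid-length; x along the tool to the blade tip, z up. The handle spans x = -57.5 to 10.5 mm and holds the centre of mass: grip its middle.
- gouge_short: Shortest carving gouge, stubby handle; 80 mm long, 60 g. Pale wood handle, a flat-bottomed bar 22 mm wide, 24 high, 50 long, lying on its underside; brass ferrule, thin steel shank and blade 12 mm up. Origin: at underside level, below mid-length; x along the tool to the blade tip, z up. The handle spans x = -40 to 10 mm and holds the centre of mass: grip its middle.
- pocket_long: Liner of the tray (fixed, pale wood, 190 x 60 x 12 mm) with the longest pocket in its centre: grey floor, 174 x 44 mm, 8 deep, for the 150 mm gouge. Origin: centre of the liner's underside; x along the pocket, z up; pocket floor at z = 4 mm, rim at 12. The three liners lie side by side, 60.5 mm apart, in changing order; their undersides are 5 mm above the bench.
- pocket_middle: Liner of the tray (fixed, pale wood, 190 x 60 x 12 mm) with the middle-length pocket in its centre: grey floor, 139 x 44 mm, 8 deep, for the 115 mm gouge. Origin: centre of the liner's underside; x along the pocket, z up; pocket floor at z = 4 mm, rim at 12. The three liners lie side by side, 60.5 mm apart, in changing order; their undersides are 5 mm above the bench.
- pocket_short: Liner of the tray (fixed, pale wood, 190 x 60 x 12 mm) with the shortest pocket in its centre: grey floor, 104 x 44 mm, 8 deep, for the 80 mm gouge. Origin: centre of the liner's underside; x along the pocket, z up; pocket floor at z = 4 mm, rim at 12. The three liners lie side by side, 60.5 mm apart, in changing order; their undersides are 5 mm above the bench.
- tray: Shallow wooden tool tray, 204 x 194 x 17 mm, fixed to the bench; walls 6 mm, floor 5 mm; its rim is flush with the liners' rims. Origin: centre of its underside; x along the pockets, z up.
- brush: Look-alike, not a gouge: ink brush, 130 mm long, pale wood handle 20 mm wide and 22 mm high, flat brass ferrule, dark block of bristles 26 mm wide at the end. Stays where it is. Origin: underside, mid-length; x to the bristles.
- burnisher: Look-alike, not a gouge: wooden burnisher, 125 mm long, pale wood throughout, handle 20 mm wide and high, ending in a round flat paddle 42 mm across; no steel. Stays where it is. Origin: underside, near mid-length; x to the paddle.
- woodblock: Small carved printing block of dark wood, 80 x 56 x 18 mm, with pale cuts in its top. Stays where it is. Origin: centre of its underside.
Mind the look-alikes: they are no part of the job. What is shaped like the gouge_long but blue or pink is not meant.

How it is judged:
By the outcome, as a careful person would: the job done as asked, in the order asked, and still so for the second after the job is handed in, with the robot touching nothing.
It also fails if it takes over 80 s, if anything falls off the work surface, if the arm or the gripper's body presses on something with over 40 N, if the wrist force passes 120 N, or if a joint passes its speed limit or range.

## Working session

There is one attempt and no reset: what is moved stays moved. The work goes in short steps, Python scripts to look and compute and a shell command to move; the robot and the scene stay as the last step left them, time stands still between calls to the robot, and variables do not carry over. Pictures are saved under pics/ and viewed, at most 14 in all, crops included, and the job is handed in when it is done.

```bash
mkdir -p pics; ls
cat > h.py <<'E'
import numpy as np, cv2
from rig import sensors, cams, robot, models
from scipy.spatial.transform import Rotation as R
def pts(f, mask=None):
    """world xyz for every pixel (HxWx3) for pinhole cams"""
    z=f["z_map"]; K=f["mtx"]; v,u=np.mgrid[:z.shape[0],:z.shape[1]]
    c=np.stack([(u-K[0,2])/K[0,0]*z,(v-K[1,2])/K[1,1]*z,z],-1)
    return c@f["pose"][:3,:3].T+f["pose"][:3,3]
E
python3 - <<'E'
from h import *
for c in ("top","side"):
    f=cams.grab_frame(c); np.savez(f"{c}.npz",**f)
    cv2.imwrite(f"pics/{c}0.png",f["color"][...,::-1])
    P=pts(f); print(c,f["pose"].round(2).tolist(),f["mtx"].tolist())
    for n in ["gouge_long","gouge_middle","gouge_short","pocket_long","pocket_middle","pocket_short","tray","brush","burnisher","woodblock"]:
        for d in models.silhouettes(c,n)[:4]:
            m=d["pixels"]&(f["z_map"]>0); q=P[m]
            if len(q)<5: continue
            (rc,wh,a)=cv2.minAreaRect(q[:,:2].astype(np.float32))
            print(c,n,round(d["p"],2),np.round(d["point"]),m.sum(),"med",np.median(q,0).round(),"rect",np.round(rc),np.round(wh),round(a),"z90",q[:,2].max().round())
s=sensors.state(); print(s["t"],s["tool_pos"],s["ee_rot"])
E
```

```text
pics
top [[0.01, -1.0, 0.05, 391.69], [-1.0, -0.01, 0.0, -3.42], [-0.0, -0.05, -1.0, 1077.41], [0.0, 0.0, 0.0, 1.0]] [[430.7377620417475, 0.0, 276.57289099114286], [0.0, 430.7377620417475, 208.7784239759494], [0.0, 0.0, 1.0]]
top gouge_long 0.79 [426. 215.] 491 med [ 434. -368.   20.] rect [ 449. -370.] [149.  23.] 5 z90 27.0
top gouge_long 0.74 [432. 293.] 471 med [ 244. -379.   20.] rect [ 264. -379.] [148.  23.] 10 z90 26.0
top gouge_long 0.61 [308. 247.] 493 med [347. -91.  20.] rect [ 358. -103.] [ 27. 151.] 41 z90 27.0
top gouge_middle 0.92 [367. 218.] 365 med [ 425. -226.   20.] rect [ 440. -228.] [114.  24.] 1 z90 28.0
top gouge_middle 0.71 [129. 204.] 267 med [444. 363.  20.] rect [447. 371.] [80. 29.] 42 z90 28.0
top gouge_middle 0.44 [272. 156.] 1809 med [584.  14.   9.] rect [585.  14.] [191.  60.] 3 z90 21.0
top gouge_short 0.67 [130. 208.] 251 med [442. 362.  21.] rect [448. 371.] [79. 28.] 38 z90 28.0
top pocket_long 0.62 [271. 154.] 1791 med [585.  14.   9.] rect [585.  14.] [191.  60.] 3 z90 21.0
top pocket_middle 0.81 [298. 157.] 1835 med [586. -47.  10.] rect [587.
[... 1613 characters left out ...]
 -46.] [196.  69.] 2 z90 24.0
side pocket_short 0.8 [313. 195.] 910 med [579.  79.  16.] rect [579.  75.] [198.  71.] 3 z90 25.0
side tray 0.95 [326. 232.] 651 med [528. -78.  13.] rect [583.  21.] [212. 217.] 2 z90 24.0
side brush 0.86 [388. 262.] 448 med [ 632. -244.   19.] rect [ 630. -238.] [132.  30.] 1 z90 28.0
side brush 0.4 [331. 330.] 568 med [ 426. -377.   21.] rect [ 447. -372.] [150.  25.] 7 z90 30.0
side burnisher 0.62 [309. 157.] 256 med [631. 245.  16.] rect [625. 243.] [120.  54.] 12 z90 27.0
side woodblock 0.6 [253. 172.] 414 med [449. 224.  18.] rect [452. 234.] [65. 80.] 82 z90 26.0
1.1 [209.26542422 615.40646575 231.31222534] [5.12504703e-01 3.09946902e+00 5.82558393e-05]
```

View top.

Run:
```python
import numpy as np,cv2
f=np.load("top.npz")["color"][...,::-1]
cv2.imwrite("pics/top_crop.png",cv2.resize(f[100:330,90:490],(800,460),interpolation=cv2.INTER_CUBIC))
```

```text
(no output)
```

View pics/top_crop.png

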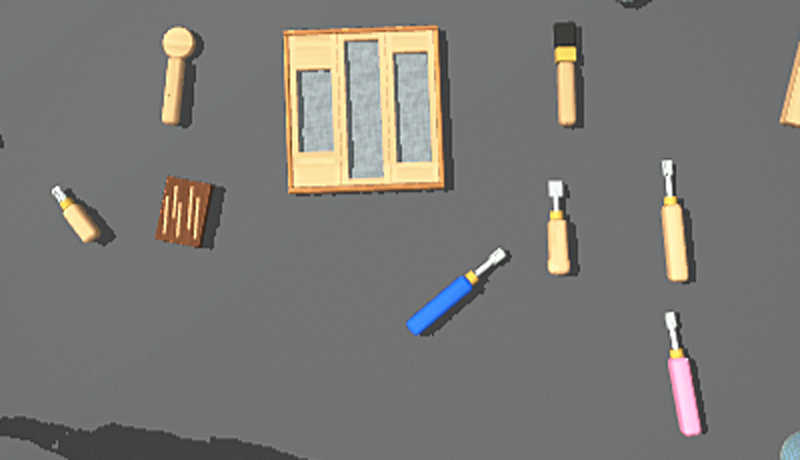

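```bash
cat > m.py <<'E'
from h import *
def pose(q,hs):
    """q world pts of tool; gives mid, yaw to blade, handle-middle, width,len,ztop"""
    t=q[q[:,2]>8]; h=q[q[:,2]>np.percentile(q[:,2],95)-6]
    hh=h[:,:2]
    rc,wh,a=cv2.minAreaRect(t[:,:2].astype(np.float32))
    c=t[:,:2]-t[:,:2].mean(0); w,V=np.linalg.eigh(c.T@c); d=V[:,1]
    if (hh.mean(0)-np.array(rc))@d>0: d=-d
    p=t[:,:2]@d; lo,hi=np.percentile(p,[.5,99.5]); n=np.array([-d[1],d[0]]); s=hh@n
    lat=(np.percentile(s,2)+np.percentile(s,98))/2
    return dict(mid=((lo+hi)/2*d+lat*n).round(1),yaw=np.degrees(np.arctan2(d[1],d[0])).round(1),grip=((lo+hs+1)*d+lat*n).round(1),len=(hi-lo).round(1),w=np.ptp(s).round(1),top=np.median(h[:,2]).round(1),n=len(t))
E
python3 - <<'E'
from m import *
want={"gouge_long":((426,215),(335,328),47.5),"gouge_middle":((367,218),(304,285),34),"gouge_short":((130,208),(238,148),25)}
for i,c in enumerate(("top","side")):
    f=cams.grab_frame(c); P=pts(f)
    bench=P[250:300,150:250] if c=="top" else P[300:340,180:230]
    print(c,"bench z",np.median(bench[...,2]).round(1))
    for n,w in want.items():
        ds=models.silhouettes(c,n); ds=[d for d in ds if np.hypot(*(np.array(d["point"])-w[i]))<12]
        if not ds: print(c,n,"missed"); continue
        print(c,n,pose(P[ds[0]["pixels"]&(f["z_map"]>0)],w[2]))
    for n in ("pocket_short","pocket_long","pocket_middle"):
        d=models.silhouettes(c,n)[0]; m=d["pixels"]&(f["z_map"]>0); q=P[m]; col=f["color"][m].astype(int)
        grey=(abs(col[:,0]-col[:,2])<25); g=q[grey]; rim=q[~grey]
        rc,wh,a=cv2.minAreaRect(g[:,:2].astype(np.float32)); r2=cv2.minAreaRect(q[:,:2].astype(np.float32))
        print(c,n,"floor",np.round(rc,1),np.round(wh),round(a,1),"z",np.median(g[:,2]).round(1),"| liner",np.round(r2[0],1),np.round(r2[1]),round(r2[2],1),"rim z",np.median(rim[:,2]).round(1))
s=sensors.state(); print(s["t"])
E
```

```text
top bench z -1.3
top gouge_long {'mid': array([ 450.4, -370.5]), 'yaw': np.float64(4.5), 'grip': array([ 425.8, -372.5]), 'len': np.float64(146.4), 'w': np.float64(22.0), 'top': np.float64(21.5), 'n': 455}
top gouge_middle {'mid': array([ 438.7, -228.1]), 'yaw': np.float64(1.7), 'grip': array([ 418. , -228.7]), 'len': np.float64(111.4), 'w': np.float64(24.8), 'top': np.float64(21.7), 'n': 365}
top gouge_short {'mid': array([449., 369.]), 'yaw': np.float64(39.6), 'grip': array([438.7, 360.4]), 'len': np.float64(78.8), 'w': np.float64(21.3), 'top': np.float64(21.4), 'n': 251}
top pocket_short floor [582.1  73.5] [102.  43.] 1.4 z 7.4 | liner [580.8  73.1] [196.  63.] 2.8 rim z 15.3
top pocket_long floor [584.8  13.5] [172.  43.] 2.9 z 7.4 | liner [583.1  12.6] [194.  63.] 2.5 rim z 14.9
top pocket_middle floor [587.7 -47.2] [137.  42.] 2.9 z 7.5 | liner [586.4 -47.4] [194.  65.] 1.3 rim z 14.9
side bench z 0.9
side gouge_long {'mid': array([ 446.9, -371.8]), 'yaw': np.float64(6.5), 'grip': array([ 422.3, -374.6]), 'len': np.float64(146.7), 'w': np.float64(21.1), 'top': np.float64(24.3), 'n': 517}
side gouge_middle {'mid': array([ 437.1, -228.9]), 'yaw': np.float64(4.8), 'grip': array([ 415.2, -230.7]), 'len': np.float64(113.9), 'w': np.float64(24.3), 'top': np.float64(24.0), 'n': 364}
side gouge_short {'mid': array([447. , 367.9]), 'yaw': np.float64(40.1), 'grip': array([436.4, 359. ]), 'len': np.float64(79.7), 'w': np.float64(23.3), 'top': np.float64(24.0), 'n': 124}
side pocket_short floor [583.8  80.8] [101.  40.] 3.0 z 9.6 | liner [580.1  74.1] [194.  69.] 2.6 rim z 17.3
side pocket_long floor [586.   18.4] [171.  41.] 2.2 z 10.0 | liner [582.4  14. ] [193.  67.] 1.5 rim z 16.8
side pocket_middle floor [588.3 -42.2] [137.  40.] 3.2 z 10.0 | liner [585.6 -47.6] [192.  67.] 2.5 rim z 17.4
1.8
```

```bash
cat > d.py <<'E'
# usage: d.py x y z yaw_deg ... : tool-frame shift+turn from the current pose, tool pointing straight down
import sys
from h import *
s=sensors.state(); p=np.array(s["tool_pos"]); r=R.from_rotvec(s["ee_rot"])
v=list(map(float,sys.argv[1:]))
for x,y,z,a in np.reshape(v,(-1,4)):
    best=None
    for k in (0,180):
        t=R.from_euler("z",a+k,degrees=True)*R.from_euler("x",180,degrees=True)
        w=(r.inv()*t).as_rotvec()
        if best is None or np.linalg.norm(w)<np.linalg.norm(best): best=w
    print("shift",r.inv().apply(np.array([x,y,z])-p).round(1),"turn",best.round(3))
print("t",round(s["t"],2),"q7",round(s["joints"][6],2),"gap",round(s["finger_gap"],3),"F",round(s["gripper_force"],1),p.round(1))
E
python3 d.py 437.5 360 100 39.8  437.5 360 10 39.8
```

```text
shift [-298.3 -168.3  131.3] turn [-0.    -0.    -1.022]
shift [-298.3 -168.3  221.3] turn [-0.    -0.    -1.022]
t 1.8 q7 -0.07 gap 1.003 F 0.0 [209.3 615.4 231.3]
```

The manual's scale: shifts go in shares of 1000 mm and turns go in shares of 2 pi rad. Converting my numbers, -298.3 mm is -0.2983, -168.3 mm is -0.1683, -1.022 rad is -0.1627.

```bash
r="x"; echo '[[-0.2983,-0.1683,0.1313,0,0,-0.1627],[-0.2983,-0.1683,0.1313,0,0,-0.1627],[-0.2983,-0.1683,0.1313,0,0,-0.1627],[-0.2983,-0.1683,0.1313,0,0,-0.1627],[-0.2983,-0.1683,0.1313,0,0,-0.1627],[-0.2983,-0.1683,0.1313,0,0,-0.1627],[-0.2983,-0.1683,0.1313,0,0,-0.1627],[-0.2983,-0.1683,0.1313,0,0,-0.1627],[-0.2983,-0.1683,0.1313,0,0,-0.1627],[-0.2983,-0.1683,0.1313,0,0,-0.1627]]' | python3 -m handwheel 0.6
python3 - <<'E'
from h import *
f=cams.grab_frame("wrist"); cv2.imwrite("pics/w1.png",f["color"][...,::-1]); np.savez("w1.npz",**f)
E
python3 d.py 437.5 360 10 39.8
```

```text
t: 2.8
tool_pos: [437.0, 361.2, 100.3]
ee_rot: [-1.068, 2.954, 0.002]
force: [0.3, 0.8, -0.7]
finger_gap: 0.602
gripper_force: 0.0
shift [ 0.7 -2.4 90.6] turn [0.001 0.001 0.001]
t 2.85 q7 1.36 gap 0.599 F 0.0 [436.5 362.1 100.6]
```

View pics/w1.png

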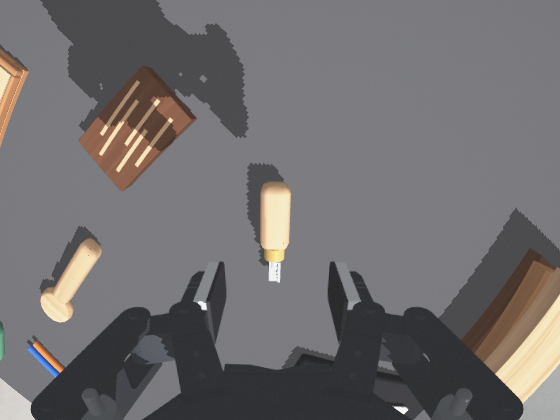

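```bash
cat >> h.py <<'E'
def wpts(f):
    z=f["z_map"]; K=f["mtx"]; v,u=np.mgrid[:z.shape[0],:z.shape[1]]
    a=(u-K[0,2])/K[0,0]; b=(v-K[1,2])/K[1,1]; r=np.hypot(a,b)+1e-9; k=np.tan(np.minimum(r,1.4))/r
    return np.stack([a*k*z,b*k*z,z],-1)@f["pose"][:3,:3].T+f["pose"][:3,3]
E
python3 - <<'E'
from m import *
f=cams.grab_frame("wrist"); P=wpts(f)
for d in models.silhouettes("wrist","gouge_short")[:2]:
    print(d["p"],d["point"],pose(P[d["pixels"]&(f["z_map"]>0)],25))
E
python3 d.py 437.5 360 10 39.8
```

```text
0.57 [275.6, 222.4] {'mid': array([449., 368.]), 'yaw': np.float64(38.8), 'grip': array([438.6, 359.6]), 'len': np.float64(78.8), 'w': np.float64(21.1), 'top': np.float64(23.6), 'n': 2368}
shift [ 0.7 -2.7 90.7] turn [0.001 0.001 0.002]
t 2.95 q7 1.36 gap 0.598 F 0.0 [436.3 362.4 100.7]
```

Converted, 90 mm is 0.09, 75 mm is 0.075.

```bash
echo '[[0,-0.002,0.04,0,0,0],[0,-0.002,0.075,0,0,0],[0,-0.002,0.09,0,0,0],[0,-0.002,0.09,0,0,0]]' | python3 -m handwheel; python3 d.py 438 360 10 39.3
```

```text
t: 3.35
tool_pos: [436.9, 358.5, 8.6]
ee_rot: [1.07, -2.95, 0.002]
force: [-1.4, 0.4, -0.5]
finger_gap: 0.6
gripper_force: 0.0
shift [-1.8  0.4 -1.5] turn [ 0.    -0.003  0.01 ]
t 3.35 q7 1.34 gap 0.6 F 0.0 [436.9 358.5   8.6]
```

Converted, -1.5 mm is -0.0015.

```bash
echo '[[0,0,-0.0015,0,0,0],[0,0,-0.0015,0,0,0],[0,0,-0.0015,0,0,0],[0,0,-0.0015,0,0,0],[0,0,-0.0015,0,0,0],[0,0,-0.0015,0,0,0]]' | python3 -m handwheel 0.0; echo '[[0,0,-0.04,0,0,0],[0,0,-0.08,0,0,0],[0,0,-0.1,0,0,0],[0,0,-0.1,0,0,0]]' | python3 -m handwheel
python3 - <<'E'
from m import *
f=cams.grab_frame("wrist"); P=wpts(f); cv2.imwrite("pics/w2.png",f["color"][...,::-1])
s=sensors.state(); p=s["tool_pos"]; print(p,s["gripper_force"],s["finger_gap"])
for d in models.silhouettes("wrist","gouge_short")[:2]:
    q=P[d["pixels"]&(f["z_map"]>0)]; print(d["p"],d["point"],pose(q,25),q.min(0),q.max(0))
E
python3 d.py 582 73.5 70 2.8
```

```text
t: 3.95
tool_pos: [439.9, 359.9, 13.7]
ee_rot: [-1.068, 2.951, 0.003]
force: [-1.4, -0.5, 5.8]
finger_gap: 0.235
gripper_force: 59.3
t: 4.35
tool_pos: [441.1, 360.4, 115.9]
ee_rot: [-1.066, 2.947, 0.004]
force: [0.5, 1.3, -0.8]
finger_gap: 0.235
gripper_force: 59.1
[440.00593746 359.40651103 113.81703728] 59.14579153060913 0.23742682080158542
0.2 [11.9, 95.9] {'mid': array([523.4,  94.2]), 'yaw': np.float64(20.8), 'grip': array([494.2,  83.2]), 'len': np.float64(114.3), 'w': np.float64(56.5), 'top': np.float64(16.4), 'n': 1105} [477.32491886  25.07190831  -0.87985527] [604.902675   111.17311375  20.04617792]
shift [  72.5 -310.5   42.2] turn [0.    0.002 0.645]
t 4.45 q7 1.37 gap 0.239 F 59.1 [439.1 358.5 112.3]
```

View pics/w2.png

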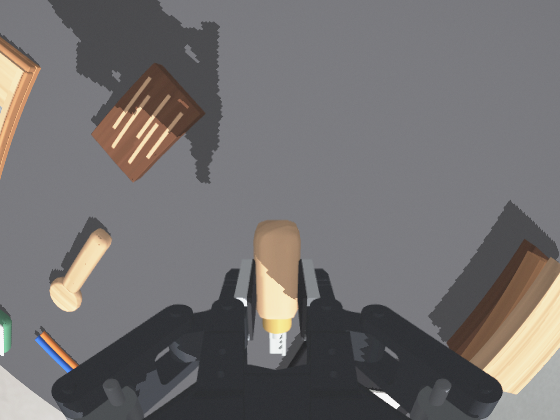

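```bash
python3 d.py 569.6 72.9 90 2.8
```

```text
shift [  82.4 -303.    22.2] turn [0.    0.002 0.645]
t 4.45 q7 1.37 gap 0.239 F 59.1 [439.1 358.5 112.3]
```

Converted, -303 mm is -0.303, 82 mm is 0.082, 0.645 rad is 0.1027.

```bash
echo '[[0.082,-0.303,0.022,0,0,0.1027],[0.082,-0.303,0.022,0,0,0.1027],[0.082,-0.303,0.022,0,0,0.1027],[0.082,-0.303,0.022,0,0,0.1027],[0.082,-0.303,0.022,0,0,0.1027],[0.082,-0.303,0.022,0,0,0.1027],[0.082,-0.303,0.022,0,0,0.1027],[0.082,-0.303,0.022,0,0,0.1027],[0.082,-0.303,0.022,0,0,0.1027]]' | python3 -m handwheel
python3 - <<'E'
from m import *
s=sensors.state(); print(s["tool_pos"])
for c in ("side","top"):
  f=cams.grab_frame(c); P=pts(f)
  for d in models.silhouettes(c,"gouge_short")[:2]:
    q=P[d["pixels"]&(f["z_map"]>0)]; print(c,d["p"],d["point"],q.mean(0),q.min(0),q.max(0))
  if c=="side": cv2.imwrite("pics/s3.png",cv2.resize(f["color"][110:290,200:440,::-1],(800,600)))
E
python3 d.py 569.6 72.9 90 2.8
```

```text
t: 5.35
tool_pos: [568.5, 74.2, 88.5]
ee_rot: [0.078, -3.139, -0.001]
force: [0.3, -0.4, 0.2]
finger_gap: 0.237
gripper_force: 59.2
[568.54226227  74.17590298  88.54554557]
side 0.46 [308.1, 173.7] [567.23024914  71.08749922  92.58771719] [539.5549352  61.0288741  76.605438 ] [618.21037534  91.68270803 102.46363732]
shift [-0.5 -2.3 -0.6] turn [ 0.001 -0.001  0.003]
t 5.55 q7 1.4 gap 0.233 F 59.2 [568.9  75.1  89.4]
```

View pics/s3.png

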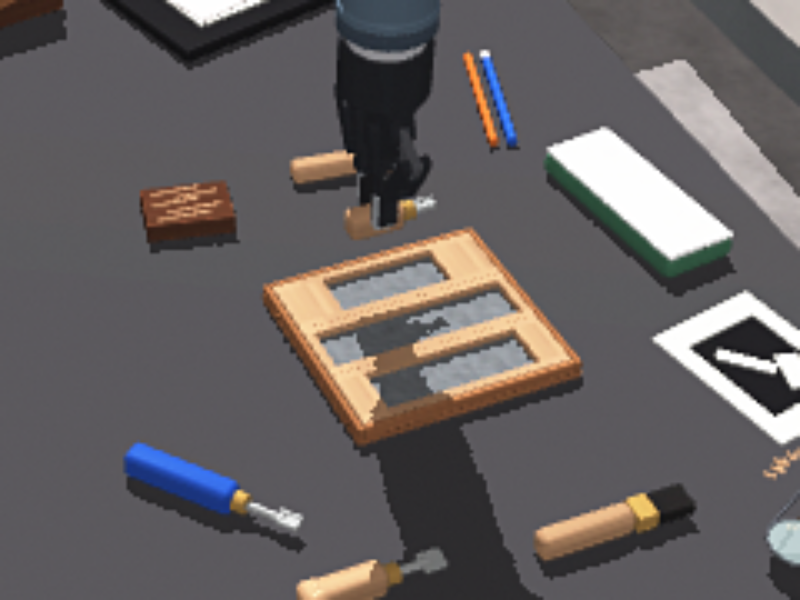

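Converted, 63 mm is 0.063, 55 mm is 0.055.

```bash
echo '[[-0.003,-0.001,0.035,0,0,0],[-0.003,-0.001,0.055,0,0,0],[-0.003,-0.001,0.063,0,0,0],[-0.003,-0.001,0.063,0,0,0]]' | python3 -m handwheel; python3 d.py 572 73 22 2.8
```

```text
t: 5.95
tool_pos: [571.7, 73.0, 25.7]
ee_rot: [0.079, -3.139, 0.0]
force: [0.1, 0.9, -0.9]
finger_gap: 0.236
gripper_force: 59.2
shift [-0.3 -0.   3.7] turn [-0.    -0.002  0.002]
t 5.95 q7 1.4 gap 0.236 F 59.2 [571.7  73.   25.7]
```

Converted, 3 mm is 0.003.

```bash
echo '[[0,0,0.003,0,0,0],[0,0,0.003,0,0,0],[0,0,0.003,0,0,0]]' | python3 -m handwheel; python3 d.py 572 73 21.5 2.8
```

```text
t: 6.25
tool_pos: [573.3, 72.5, 24.3]
ee_rot: [-0.077, 3.139, 0.0]
force: [0.7, 0.5, -1.3]
finger_gap: 0.239
gripper_force: 59.2
shift [1.3 0.6 2.8] turn [0.    0.001 0.   ]
t 6.25 q7 1.4 gap 0.239 F 59.2 [573.3  72.5  24.3]
```

Converted, 2 mm is 0.002.

```bash
echo '[[0,0,0.002,0,0,0],[0,0,0.002,0,0,0],[0,0,0.002,0,0,0]]' | python3 -m handwheel; echo '[[0,0,0.0015,0,0,0],[0,0,0.0015,0,0,0],[0,0,0.0015,0,0,0]]' | python3 -m handwheel
```

```text
t: 6.55
tool_pos: [573.4, 72.4, 22.7]
ee_rot: [-0.077, 3.139, 0.0]
force: [-0.9, 0.1, 7.6]
finger_gap: 0.237
gripper_force: 60.1
t: 6.85
tool_pos: [573.4, 72.4, 22.6]
ee_rot: [-0.077, 3.139, 0.0]
force: [-8.0, -1.2, 22.5]
finger_gap: 0.234
gripper_force: 62.1
```

Contact with the pocket floor at TCP z ≈ 22.7. Relieve it, then release.

Converted, -1.5 mm is -0.0015.

```bash
echo '[[0,0,-0.0015,0,0,0],[0,0,-0.0015,0,0,0]]' | python3 -m handwheel; echo '[[0,0,0,0,0,0],[0,0,0,0,0,0],[0,0,0,0,0,0]]' | python3 -m handwheel 0.42; echo '[[0,0,-0.035,0,0,0],[0,0,-0.08,0,0,0],[0,0,-0.08,0,0,0]]' | python3 -m handwheel
python3 - <<'E'
from m import *
for c,w in(("top",1),("side",0)):
  f=cams.grab_frame(c); cv2.imwrite(f"pics/{c}4.png",f["color"][...,::-1]); P=pts(f)
  for d in models.silhouettes(c,"gouge_short")[:1]: print(c,d["p"],d["point"],pose(P[d["pixels"]&(f["z_map"]>0)],25))
E
python3 d.py 423 -372.5 100 5  424 -373 10 5
```

```text
t: 7.05
tool_pos: [573.3, 72.4, 22.7]
ee_rot: [-0.077, 3.139, 0.0]
force: [-2.0, -0.8, 10.4]
finger_gap: 0.235
gripper_force: 60.6
t: 7.35
tool_pos: [572.6, 72.3, 21.3]
ee_rot: [0.077, -3.14, 0.0]
force: [-0.0, -0.3, -0.1]
finger_gap: 0.419
gripper_force: 0.0
t: 7.65
tool_pos: [576.8, 72.8, 106.7]
ee_rot: [-0.077, 3.131, 0.002]
force: [0.5, 2.3, 0.4]
finger_gap: 0.42
gripper_force: 0.0
side 0.62 [313.5, 191.0] {'mid': array([585. ,  76.1]), 'yaw': np.float64(11.3), 'grip': array([570.9,  73.3]), 'len': np.float64(80.7), 'w': np.float64(25.4), 'top': np.float64(33.0), 'n': 209}
shift [ 170.5 -436.8    0.9] turn [-0.    -0.002 -0.038]
shift [ 169.3 -437.3   90.9] turn [-0.    -0.002 -0.038]
t 7.85 q7 1.41 gap 0.421 F 0.0 [571.8  72.1 100.4]
```

Converted, -437 mm is -0.437, 170 mm is 0.17, -0.038 rad is -0.006.

```bash
echo '[[0.17,-0.437,0,0,0,-0.006],[0.17,-0.437,0,0,0,-0.006],[0.17,-0.437,0,0,0,-0.006],[0.17,-0.437,0,0,0,-0.006],[0.17,-0.437,0,0,0,-0.006],[0.17,-0.437,0,0,0,-0.006],[0.17,-0.437,0,0,0,-0.006],[0.17,-0.437,0,0,0,-0.006],[0.17,-0.437,0,0,0,-0.006],[0.17,-0.437,0,0,0,-0.006]]' | python3 -m handwheel 0.6
python3 - <<'E'
from m import *
f=cams.grab_frame("wrist"); P=wpts(f); cv2.imwrite("pics/w5.png",f["color"][...,::-1])
for d in models.silhouettes("wrist","gouge_long")[:3]: print(d["p"],d["point"],pose(P[d["pixels"]&(f["z_map"]>0)],47.5))
E
python3 d.py 424 -373 10 5
```

```text
t: 8.85
tool_pos: [420.1, -377.9, 100.1]
ee_rot: [0.126, -3.136, 0.002]
force: [-0.2, 0.8, 0.7]
finger_gap: 0.6
gripper_force: 0.0
0.92 [281.5, 227.0] {'mid': array([ 449.1, -372.4]), 'yaw': np.float64(5.4), 'grip': array([ 423.7, -374.8]), 'len': np.float64(147.9), 'w': np.float64(22.0), 'top': np.float64(23.8), 'n': 4149}
0.9 [294.4, 35.0] {'mid': array([ 299.6, -373.8]), 'yaw': np.float64(11.3), 'grip': array([ 310.9, -371.5]), 'len': np.float64(74.0), 'w': np.float64(22.1), 'top': np.float64(23.1), 'n': 2047}
0.65 [544.2, 193.6] {'mid': array([ 383.2, -131.5]), 'yaw': np.float64(-42.0), 'grip': array([ 389.4, -137.1]), 'len': np.float64(80.3), 'w': np.float64(18.1), 'top': np.float64(20.3), 'n': 891}
shift [-3.4  2.9 90. ] turn [-0.    -0.003 -0.007]
t 8.95 q7 2.3 gap 0.598 F 0.0 [ 421.1 -376.1  100. ]
```

View pics/w5.png

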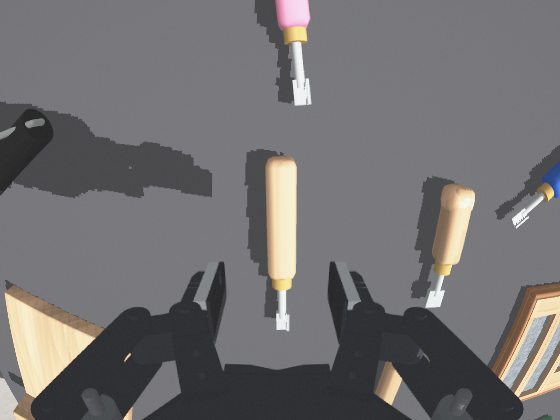

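Converted, 88 mm is 0.088, 75 mm is 0.075.

```bash
echo '[[-0.002,0.0015,0.04,0,0,0],[-0.002,0.0015,0.075,0,0,0],[-0.002,0.0015,0.088,0,0,0],[-0.002,0.0015,0.088,0,0,0],[-0.002,0.0015,0.088,0,0,0]]' | python3 -m handwheel; python3 d.py 424 -374.5 11 5
```

```text
t: 9.45
tool_pos: [426.9, -370.6, 14.1]
ee_rot: [-0.138, 3.138, -0.0]
force: [1.4, 0.3, 0.6]
finger_gap: 0.604
gripper_force: 0.0
shift [ 3.2 -3.6  3.1] turn [-0.     0.     0.001]
t 9.45 q7 2.29 gap 0.604 F 0.0 [ 426.9 -370.6   14.1]
```

Converted, 2.5 mm is 0.0025, -2 mm is -0.002.

```bash
echo '[[0.001,-0.002,0.0025,0,0,0],[0.001,-0.002,0.0025,0,0,0],[0.001,-0.002,0.0025,0,0,0],[0.001,-0.002,0.0025,0,0,0],[0.001,-0.002,0.0025,0,0,0],[0.001,-0.002,0.0025,0,0,0]]' | python3 -m handwheel 0.0;echo '[[0,0,-0.04,0,0,0],[0,0,-0.08,0,0,0],[0,0,-0.095,0,0,0],[0,0,-0.095,0,0,0]]' | python3 -m handwheel; python3 d.py 561 13 95 2.8
```

```text
t: 10.05
tool_pos: [426.0, -373.9, 12.4]
ee_rot: [-0.136, 3.137, -0.003]
force: [-1.6, 0.7, 6.9]
finger_gap: 0.232
gripper_force: 59.5
t: 10.45
tool_pos: [426.9, -374.2, 108.6]
ee_rot: [-0.136, 3.134, -0.005]
force: [0.2, 0.1, -1.1]
finger_gap: 0.236
gripper_force: 59.0
shift [-167.2  374.2   13. ] turn [-0.004  0.004  0.038]
t 10.45 q7 2.3 gap 0.236 F 59.0 [ 426.9 -374.2  108.6]
```

Converted, 373.5 mm is 0.3735, -167 mm is -0.167, 0.038 rad is 0.006.

```bash
echo '[[-0.167,0.3735,0.013,0,0,0.006],[-0.167,0.3735,0.013,0,0,0.006],[-0.167,0.3735,0.013,0,0,0.006],[-0.167,0.3735,0.013,0,0,0.006],[-0.167,0.3735,0.013,0,0,0.006],[-0.167,0.3735,0.013,0,0,0.006],[-0.167,0.3735,0.013,0,0,0.006],[-0.167,0.3735,0.013,0,0,0.006],[-0.167,0.3735,0.013,0,0,0.006],[-0.167,0.3735,0.013,0,0,0.006]]' | python3 -m handwheel
python3 - <<'E'
from m import *
s=sensors.state(); print(s["tool_pos"])
f=cams.grab_frame("side"); P=pts(f)
for d in models.silhouettes("side","gouge_long")[:4]:
    q=P[d["pixels"]&(f["z_map"]>0)]; print(d["p"],d["point"],q.min(0),q.max(0),pose(q,47.5))
E
python3 d.py 561.5 12.3 30 2.8
```

```text
t: 11.45
tool_pos: [558.6, 16.5, 91.5]
ee_rot: [0.085, -3.138, -0.001]
force: [-0.5, -0.0, -0.4]
finger_gap: 0.238
gripper_force: 59.0
[558.58661376  16.46897508  91.50871874]
0.9 [251.4, 360.4] [ 187.12621838 -403.58101948   -2.53881895] [ 335.32952464 -353.16158058   30.03010063] {'mid': array([ 261.2, -380. ]), 'yaw': np.float64(11.2), 'grip': array([ 236., -385.]), 'len': np.float64(148.4), 'w': np.float64(23.8), 'top': np.float64(24.2), 'n': 636}
0.59 [256.3, 256.0] [ 3.04710362e+02 -1.64893026e+02 -1.02637062e-01] [413.21065795 -42.67632162  29.08955297] {'mid': array([ 358.5, -105.5]), 'yaw': np.float64(-47.2), 'grip': array([342. , -87.7]), 'len': np.float64(145.6), 'w': np.float64(24.4), 'top': np.float64(24.6), 'n': 410}
0.57 [314.4, 184.5] [505.52155227 -18.41940363  -3.86650754] [712.69806056 142.41201791 136.35484129] {'mid': array([599.3,  22.2]), 'yaw': np.float64(11.3), 'grip': array([554.9,  13.3]), 'len': np.float64(187.4), 'w': np.float64(49.4), 'top': np.float64(103.2), 'n': 291}
shift [-3.6  0.3 61.9] turn [-0.001 -0.002 -0.001]
t 11.55 q7 1.51 gap 0.236 F 59.0 [558.   11.9  91.9]
```

Converted, 62 mm is 0.062, 55 mm is 0.055.

```bash
echo '[[-0.002,0,0.035,0,0,0],[-0.002,0,0.055,0,0,0],[-0.002,0,0.062,0,0,0],[-0.002,0,0.062,0,0,0],[-0.002,0,0.062,0,0,0]]' | python3 -m handwheel; python3 d.py 561.5 12.3 22.5 2.8
```

```text
t: 12.05
tool_pos: [561.6, 12.7, 31.7]
ee_rot: [-0.075, 3.14, -0.001]
force: [0.6, -0.1, 0.2]
finger_gap: 0.239
gripper_force: 59.0
shift [ 0.2 -0.3  9.2] turn [-0.     0.001 -0.001]
t 12.05 q7 1.5 gap 0.239 F 59.0 [561.6  12.7  31.7]
```

Converted, 7 mm is 0.007, 4 mm is 0.004.

```bash
echo '[[0,0,0.004,0,0,0],[0,0,0.007,0,0,0],[0,0,0.007,0,0,0],[0,0,0.007,0,0,0]]' | python3 -m handwheel; echo '[[0,0,0.0015,0,0,0],[0,0,0.0015,0,0,0],[0,0,0.0015,0,0,0]]' | python3 -m handwheel
```

```text
t: 12.45
tool_pos: [561.3, 13.8, 24.1]
ee_rot: [-0.078, 3.141, -0.0]
force: [0.1, 0.3, -0.8]
finger_gap: 0.235
gripper_force: 59.0
t: 12.75
tool_pos: [561.2, 13.8, 22.5]
ee_rot: [0.078, -3.141, 0.0]
force: [0.4, -0.2, -0.5]
finger_gap: 0.238
gripper_force: 59.0
```

Converted, 0.8 mm is 0.0008.

```bash
echo '[[0,0,0.0008,0,0,0],[0,0,0.0008,0,0,0]]' | python3 -m handwheel; echo '[[0,0,0,0,0,0],[0,0,0,0,0,0],[0,0,0,0,0,0]]' | python3 -m handwheel 0.42; echo '[[0,0,-0.035,0,0,0],[0,0,-0.08,0,0,0],[0,0,-0.08,0,0,0]]' | python3 -m handwheel
python3 - <<'E'
from m import *
f=cams.grab_frame("side"); P=pts(f)
for n,h in (("gouge_long",47.5),("gouge_short",25)):
  for d in models.silhouettes("side",n)[:4]: 
    if d["point"][1]<240: print(d["p"],d["point"],pose(P[d["pixels"]&(f["z_map"]>0)],h))
E
python3 d.py 416.5 -229.5 100 2.5
```

```text
t: 12.95
tool_pos: [561.2, 13.8, 21.6]
ee_rot: [0.077, -3.141, 0.0]
force: [-1.1, -0.4, -1.1]
finger_gap: 0.238
gripper_force: 59.0
t: 13.25
tool_pos: [561.3, 13.8, 21.8]
ee_rot: [-0.077, 3.14, -0.0]
force: [-0.3, 0.5, -0.2]
finger_gap: 0.417
gripper_force: 0.0
t: 13.55
tool_pos: [565.4, 13.9, 107.0]
ee_rot: [-0.076, 3.131, 0.001]
force: [-0.1, -0.0, 0.6]
finger_gap: 0.422
gripper_force: 0.0
0.61 [318.0, 204.0] {'mid': array([581.8,  14.6]), 'yaw': np.float64(3.9), 'grip': array([556.6,  12.9]), 'len': np.float64(147.5), 'w': np.float64(25.6), 'top': np.float64(33.1), 'n': 407}
0.72 [312.1, 192.6] {'mid': array([585.7,  59.8]), 'yaw': np.float64(-169.3), 'grip': array([597. ,  61.9]), 'len': np.float64(74.9), 'w': np.float64(89.7), 'top': np.float64(32.8), 'n': 185}
shift [ 156.3 -235.9    1.5] turn [-0.    -0.     0.006]
t 13.7 q7 1.51 gap 0.422 F 0.0 [561.   13.8 101.5]
```

Long one is in. On to the middle gouge.

Converted, -236 mm is -0.236, 156 mm is 0.156.

```bash
echo '[[0.156,-0.236,0,0,0,0],[0.156,-0.236,0,0,0,0],[0.156,-0.236,0,0,0,0],[0.156,-0.236,0,0,0,0],[0.156,-0.236,0,0,0,0],[0.156,-0.236,0,0,0,0],[0.156,-0.236,0,0,0,0],[0.156,-0.236,0,0,0,0]]' | python3 -m handwheel 0.6
python3 - <<'E'
from m import *
f=cams.grab_frame("wrist"); P=wpts(f)
for d in models.silhouettes("wrist","gouge_middle")[:2]: print(d["p"],d["point"],pose(P[d["pixels"]&(f["z_map"]>0)],34))
E
python3 d.py 416.5 -229.5 11 2.5
```

```text
t: 14.5
tool_pos: [416.0, -229.6, 100.6]
ee_rot: [0.074, -3.139, -0.002]
force: [0.1, 0.4, 0.5]
finger_gap: 0.601
gripper_force: 0.0
0.95 [274.3, 228.2] {'mid': array([ 438.8, -229.5]), 'yaw': np.float64(2.4), 'grip': array([ 416.8, -230.4]), 'len': np.float64(114.2), 'w': np.float64(24.3), 'top': np.float64(23.7), 'n': 3477}
shift [ 0.9 -1.4 90. ] turn [ 0.001 -0.001  0.008]
t 14.6 q7 2.03 gap 0.6 F 0.0 [ 417.4 -228.2  101. ]
```

Converted, 89 mm is 0.089, 75 mm is 0.075.

```bash
echo '[[0,-0.001,0.04,0,0,0],[0,-0.001,0.075,0,0,0],[0,-0.001,0.089,0,0,0],[0,-0.001,0.089,0,0,0],[0,-0.001,0.089,0,0,0]]' | python3 -m handwheel; python3 d.py 416.8 -230 11 2.5
```

```text
t: 15.1
tool_pos: [417.9, -230.2, 13.3]
ee_rot: [-0.079, 3.14, -0.0]
force: [0.2, 0.0, 0.9]
finger_gap: 0.6
gripper_force: 0.0
shift [1.1 0.3 2.3] turn [-0.     0.001  0.007]
t 15.1 q7 2.03 gap 0.6 F 0.0 [ 417.9 -230.2   13.3]
```

Converted, 1.5 mm is 0.0015.

```bash
echo '[[0,0,0.0015,0,0,0],[0,0,0.0015,0,0,0],[0,0,0.0015,0,0,0],[0,0,0.0015,0,0,0],[0,0,0.0015,0,0,0],[0,0,0.0015,0,0,0]]' | python3 -m handwheel 0.0;echo '[[0,0,-0.04,0,0,0],[0,0,-0.08,0,0,0],[0,0,-0.095,0,0,0],[0,0,-0.095,0,0,0]]' | python3 -m handwheel; python3 d.py 566.5 -48 90 2.8
```

```text
t: 15.7
tool_pos: [418.0, -230.9, 12.5]
ee_rot: [-0.077, 3.139, -0.001]
force: [-1.0, 0.5, 7.1]
finger_gap: 0.236
gripper_force: 59.1
t: 16.1
tool_pos: [419.0, -231.6, 109.1]
ee_rot: [-0.077, 3.135, -0.004]
force: [1.0, -0.1, -1.6]
finger_gap: 0.235
gripper_force: 59.3
shift [-156.2  176.2   19.4] turn [-0.003  0.005  0.   ]
t 16.1 q7 2.03 gap 0.235 F 59.3 [ 419.  -231.6  109.1]
```

Converted, 176 mm is 0.176, -155 mm is -0.155.

```bash
echo '[[-0.155,0.176,0.017,0,0,0],[-0.155,0.176,0.017,0,0,0],[-0.155,0.176,0.017,0,0,0],[-0.155,0.176,0.017,0,0,0],[-0.155,0.176,0.017,0,0,0],[-0.155,0.176,0.017,0,0,0],[-0.155,0.176,0.017,0,0,0],[-0.155,0.176,0.017,0,0,0]]' | python3 -m handwheel; python3 d.py 566.5 -48 30 2.8; echo '[[0,0,0.035,0,0,0],[0,0,0.055,0,0,0],[0,0,0.06,0,0,0],[0,0,0.06,0,0,0],[0,0,0.06,0,0,0]]' | python3 -m handwheel; python3 d.py 566.5 -48 22 2.8
```

```text
t: 16.9
tool_pos: [561.9, -48.8, 88.5]
ee_rot: [0.075, -3.139, 0.001]
force: [-0.5, -0.7, -0.5]
finger_gap: 0.24
gripper_force: 59.2
shift [-4.8  0.6 58.5] turn [-0.001 -0.002 -0.001]
t 16.9 q7 1.62 gap 0.24 F 59.2 [561.9 -48.8  88.5]
t: 17.4
tool_pos: [563.8, -48.0, 30.2]
ee_rot: [-0.076, 3.139, -0.001]
force: [1.0, 0.4, 0.3]
finger_gap: 0.237
gripper_force: 59.2
shift [-2.7 -0.1  8.2] turn [-0.     0.001 -0.001]
t 17.4 q7 1.61 gap 0.237 F 59.2 [563.8 -48.   30.2]
```

Converted, 7.5 mm is 0.0075, 7 mm is 0.007.

```bash
echo '[[-0.0025,0,0,0,0,0],[-0.0025,0,0.004,0,0,0],[-0.0025,0,0.007,0,0,0],[-0.0025,0,0.0075,0,0,0],[-0.0025,0,0.0075,0,0,0],[-0.0025,0,0.0075,0,0,0]]' | python3 -m handwheel; python3 d.py 566.5 -48 22 2.8
```

```text
t: 18.0
tool_pos: [565.7, -47.1, 21.7]
ee_rot: [0.077, -3.141, 0.0]
force: [-0.7, -0.1, -0.2]
finger_gap: 0.237
gripper_force: 59.3
shift [-0.8 -1.  -0.3] turn [-0. -0.  0.]
t 18.0 q7 1.61 gap 0.237 F 59.3 [565.7 -47.1  21.7]
```

Converted, -200 mm is -0.2, 160 mm is 0.16.

```bash
echo '[[0,0,0,0,0,0],[0,0,0,0,0,0],[0,0,0,0,0,0]]' | python3 -m handwheel 0.42; echo '[[0,0,-0.035,0,0,0],[0,0,-0.08,0,0,0],[0,0,-0.12,0,0,0],[0,0,-0.12,0,0,0]]' | python3 -m handwheel;echo '[[0.05,-0.05,-0.12,0,0,0],[0.1,-0.1,-0.12,0,0,0],[0.13,-0.15,-0.12,0,0,0],[0.16,-0.2,-0.12,0,0,0],[0.16,-0.2,-0.12,0,0,0],[0.16,-0.2,-0.12,0,0,0]]' | python3 -m handwheel
python3 - <<'E'
from m import *
for c in("top","side"):
  f=cams.grab_frame(c); P=pts(f); im=f["color"][...,::-1]
  cv2.imwrite(f"pics/{c}9.png",cv2.resize(im[100:220,190:350] if c=="top" else im[140:290,230:430],(800,600),interpolation=cv2.INTER_CUBIC))
  for n,h in (("gouge_long",47.5),("gouge_short",25),("gouge_middle",34)):
    for d in models.silhouettes(c,n)[:3]: 
      print(c,n,round(d["p"],2),np.round(d["point"]),pose(P[d["pixels"]&(f["z_map"]>0)],h))
E
```

```text
t: 18.3
tool_pos: [565.8, -47.1, 21.8]
ee_rot: [-0.077, 3.14, -0.0]
force: [-0.0, -0.2, -0.8]
finger_gap: 0.42
gripper_force: 0.0
t: 18.7
tool_pos: [569.8, -47.4, 147.3]
ee_rot: [-0.076, 3.13, -0.001]
force: [0.6, 0.1, 1.0]
finger_gap: 0.419
gripper_force: 0.0
t: 19.3
tool_pos: [414.1, -256.4, 262.0]
ee_rot: [-0.076, 3.141, -0.0]
force: [0.4, -0.2, 0.1]
finger_gap: 0.424
gripper_force: 0.0
top gouge_long 0.72 [432. 292.] {'mid': array([ 262.9, -290.4]), 'yaw': np.float64(30.2), 'grip': array([ 207.3, -322.7]), 'len': np.float64(225.6), 'w': np.float64(180.5), 'top': np.float64(22.0), 'n': 495}
top gouge_long 0.71 [310. 250.] {'mid': array([ 359.8, -103.2]), 'yaw': np.float64(-49.6), 'grip': array([345.5, -86.4]), 'len': np.float64(141.1), 'w': np.float64(19.7), 'top': np.float64(22.4), 'n': 352}
top gouge_long 0.58 [270. 160.] {'mid': array([584.3,  16. ]), 'yaw': np.float64(3.1), 'grip': array([560.4,  14.7]), 'len': np.float64(144.9), 'w': np.float64(21.7), 'top': np.float64(31.2), 'n': 393}
top gouge_short 0.5 [248. 151.] {'mid': array([586.5,  73.7]), 'yaw': np.float64(2.9), 'gri
[... 441 characters left out ...]
n': np.float64(146.9), 'w': np.float64(24.5), 'top': np.float64(24.2), 'n': 645}
side gouge_long 0.81 [253. 256.] {'mid': array([ 358.2, -105. ]), 'yaw': np.float64(-47.0), 'grip': array([342.2, -87.9]), 'len': np.float64(143.8), 'w': np.float64(23.7), 'top': np.float64(24.3), 'n': 407}
side gouge_long 0.48 [335. 202.] {'mid': array([ 520.6, -116.4]), 'yaw': np.float64(-140.9), 'grip': array([638.8, -20.3]), 'len': np.float64(401.7), 'w': np.float64(186.7), 'top': np.float64(33.8), 'n': 119}
side gouge_middle 0.6 [332. 220.] {'mid': array([585.3, -45.7]), 'yaw': np.float64(7.3), 'grip': array([564.1, -48.4]), 'len': np.float64(112.6), 'w': np.float64(23.4), 'top': np.float64(33.3), 'n': 277}
```

View pics/top9.png

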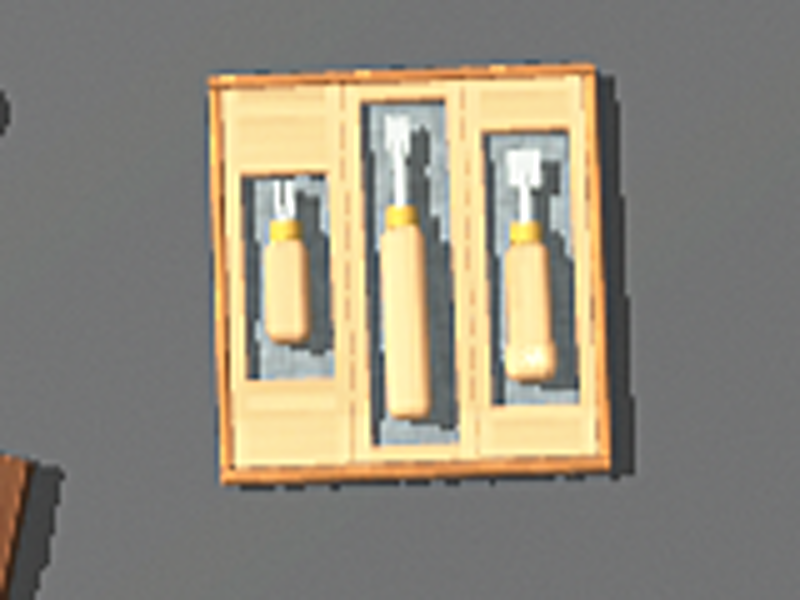

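View pics/side9.png

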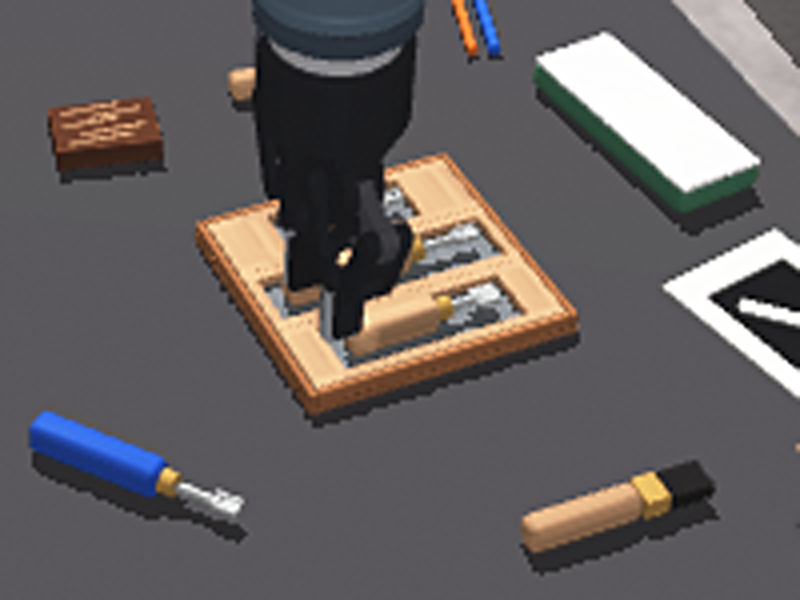

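The top view shows each gouge flat in its own pocket: short at full-image pixel (248,151), long at (270,160) and middle at (294,159). The handle tops measure about 31 to 33 mm, which is the pocket floor height plus the 24 mm handle. The arm is clear of the tray.

```bash
python3 -c "
from rig import robot; print(robot.close_job())"
```

```text
the job is handed in; nothing more can be done
None
```

All three gouges lie flat in the pockets cut to their lengths; the brush, burnisher and carved block were not touched, and the job was handed in at about 20 s of the 80 s allowed.

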